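Refill the cap hopper from the twin-bay caddy

TASK

First lift the blue roof-shaped cover off the cap hopper and hang it astride the steel rail, centred between the posts and hanging level. Then take the white caddy by its green handle and tip its black-cap bay so that all three black caps drop into the hopper while every gold cap stays in its own bay; never touch the caps with the gripper. Finally set the caddy back upright on the middle of its round black disc (turned whichever way), let go, and leave the jars, label roll and brush where they are.

Things in the scene. Friction and masses are not known exactly. Their poses are not given: they have to be found in the camera images.
- cover_grip (a point): Grip point of the blue cover: half-way up and along the white fin on its ridge. The fin is 10 mm thick (own x), 70 mm long (own y, along the ridge) and 50 mm tall; its top is 20 mm above this point, the underside of the ridge 32 mm below it, the cover's lower edges 106 mm below it.
- cover: Blue roof-shaped rigid cover, 0.25 kg: two 3 mm sheets sloping down at 35 degrees either side of a ridge, 170 mm long (y, along the ridge), 210 mm across (x), open at both ends; z up. Origin at the apex on the underside of the ridge, mid-length; hung on the rail it lies about 8.5 mm above the bar's centre line. Starts lying like a roof on the hopper.
- rail_mid (a point): Middle of the fixed steel rail's bar: a horizontal bar 14 mm in diameter, 270 mm long between two upright posts, its centre line 160 mm above the table. y runs along the bar, x across it, z up.
- hopper: Fixed open-topped aluminium cap hopper with green side stripes, 190 mm (its x) by 170 mm (its y) by 80 mm tall, walls and floor 4 mm thick; origin at the centre of its underside, on the table, z up.
- caddy: White twin-bay cap caddy, 0.22 kg empty, 248 mm long (x), 62 mm wide (y), side walls 40 mm tall; origin at the centre of its underside, z up. A divider at mid-length, 8 mm thick, 50 mm tall, parts the +x bay (black caps) from the -x bay (gold caps). The caps are slippery there (friction about 0.3): tipped 45 to 65 degrees, one bay empties, the other's caps rest on the divider.
- caddy_handle (a point): Centre of the caddy's green handle, 85 mm above the caddy's underside, over its middle: an upright plate 60 mm long (the caddy's x), 10 mm thick (the caddy's y) and 40 mm tall, to be pinched across its thickness. Axes as the caddy's.
- black_lip (a point): Middle of the open pouring lip at the end of the caddy's black-cap bay, 124 mm from the caddy's middle (its +x) and 15 mm above its underside; the other end is its mirror image. Each bay's floor (4 mm thick) is flat for 96 mm from the middle, then rises as a ramp at 22 degrees to the lip; there is no end wall.
- disc: Fixed round black rubber disc with a yellow centre dot, 270 mm in diameter and 6 mm thick, the caddy's parking place; origin at the centre of its underside, on the table.
- black1: Black jar cap, a disc 42 mm in diameter and 12 mm thick, 12 g; origin at the centre of its underside. Starts in the caddy's bay on the caddy's own +x side.
- black2: Black jar cap, a disc 42 mm in diameter and 12 mm thick, 12 g; origin at the centre of its underside. Starts in the caddy's bay on the caddy's own +x side.
- black3: Black jar cap, a disc 42 mm in diameter and 12 mm thick, 12 g; origin at the centre of its underside. Starts in the caddy's bay on the caddy's own +x side.
- gold1: Gold jar cap, a disc 42 mm in diameter and 12 mm thick, 12 g; origin at the centre of its underside. Starts in the caddy's bay on the caddy's own -x side.
- gold2: Gold jar cap, a disc 42 mm in diameter and 12 mm thick, 12 g; origin at the centre of its underside. Starts in the caddy's bay on the caddy's own -x side.
- gold3: Gold jar cap, a disc 42 mm in diameter and 12 mm thick, 12 g; origin at the centre of its underside. Starts in the caddy's bay on the caddy's own -x side.
- honey1: Bystander: amber honey jar, 68 mm in diameter, 105 mm tall; origin at its underside.
- honey2: Bystander: amber honey jar like honey1.
- empty1: Bystander: empty open glass jar, 66 mm in diameter, 90 mm tall; origin at its underside.
- empty2: Bystander: empty glass jar like empty1.
- label_roll: Bystander: paper label roll lying flat, 80 mm in diameter, 35 mm tall; origin at its underside.
- brush: Bystander: hand brush lying on the table at the right-hand side.

How it is judged (in metres and radians):
On the way, in this order (a step that is already met when the one before it is completed fails the run):
1. the cover hangs astride the rail, let go (x of cover in the frame of rail_mid between -0.02 and 0.02 m and y of cover in the frame of rail_mid between -0.055 and 0.055 m and z of cover in the frame of rail_mid between 0 and 0.02 m and angle between cover's own z axis and vertical below 0.35 rad and angle between the y axis of cover and the y axis of rail_mid, either way round below 0.3 rad and contact force between the fingers and cover below 0.1 N), for 0.3 s.
2. the caddy is lifted off its disc (height (world z) of caddy above 0.06 m), for 0.2 s.
3. all black caps are in the hopper, all gold caps still in their bay (x of black1 in the frame of hopper between -0.095 and 0.095 m and y of black1 in the frame of hopper between -0.085 and 0.085 m and z of black1 in the frame of hopper between 0 and 0.08 m and x of black2 in the frame of hopper between -0.095 and 0.095 m and y of black2 in the frame of hopper between -0.085 and 0.085 m and z of black2 in the frame of hopper between 0 and 0.08 m and x of black3 in the frame of hopper between -0.095 and 0.095 m and y of black3 in the frame of hopper between -0.085 and 0.085 m and z of black3 in the frame of hopper between 0 and 0.08 m and x of gold1 in the frame of caddy between -0.13 and 0 m and y of gold1 in the frame of caddy between -0.032 and 0.032 m and z of gold1 in the frame of caddy between -0.002 and 0.05 m and x of gold2 in the frame of caddy between -0.13 and 0 m and y of gold2 in the frame of caddy between -0.032 and 0.032 m and z of gold2 in the frame of caddy between -0.002 and 0.05 m and x of gold3 in the frame of caddy between -0.13 and 0 m and y of gold3 in the frame of caddy between -0.032 and 0.032 m and z of gold3 in the frame of caddy between -0.002 and 0.05 m), for 0.2 s.
At the end, for the whole second after the job is handed in: The cover straddles the rail at rest (apex 0-20 mm over the bar axis, within 20 mm across, 55 mm along, 0.35 rad tilt, 0.3 rad yaw); 3 black caps in the hopper, 3 gold caps in their own bay; the caddy at rest on the disc, within 0.08 rad of upright and 40 mm of the centre (all of step 3 and x of cover in the frame of rail_mid between -0.02 and 0.02 m and y of cover in the frame of rail_mid between -0.055 and 0.055 m and z of cover in the frame of rail_mid between 0 and 0.02 m and angle between cover's own z axis and vertical below 0.35 rad and angle between the y axis of cover and the y axis of rail_mid, either way round below 0.3 rad and horizontal distance between caddy and disc below 0.04 m and angle between caddy's own z axis and vertical below 0.08 rad and z of caddy in the frame of disc below 0.01 m and linear speed of caddy below 0.02 m/s and angular speed of caddy below 0.2 rad/s and linear speed of cover below 0.03 m/s); the robot touches nothing.
It fails at once if the gripper touches a cap (contact force between the fingers and black1 above 0.5 N or contact force between the fingers and black2 above 0.5 N or contact force between the fingers and black3 above 0.5 N or contact force between the fingers and gold1 above 0.5 N or contact force between the fingers and gold2 above 0.5 N or contact force between the fingers and gold3 above 0.5 N).
It fails at once if a gold cap leaves the caddy (distance between any of gold1, gold2, gold3 and caddy above 0.16 m).
It fails at once if a bystander (jar, label roll or brush) is moved by more than 40 mm (distance of any of honey1, honey2, empty1, empty2, label_roll, brush from where it was at the start of the episode above 0.04 m).
It also fails if it takes over 72 s, if anything falls off the work surface, if the arm or the gripper's body presses on something with over 40 N, if the wrist force passes 120 N, or if a joint passes its speed limit or range.

ROBOT

A 6-joint arm with a two-finger parallel gripper is mounted at the origin on the work surface. World frame = base frame: x ahead of the robot, y to its left, z up, the work surface at z = 0. Lengths are in mm, angles in rad, forces in N, time in s.
With the tool pointing down it reaches from about 350 to 875 mm from the base axis. Payload 4.2 kg.
Tool frame: the origin (TCP) lies midway between the tips of the shut fingers; the grasp point (between the pads) lies 19 mm behind it; y points along the fingers, x is the direction in which the jaws open and shut, and the axes are right-handed (so a half turn about y gives the same grasp; the last joint's range is limited). The gripper opens to 85 mm and grips with 20 to 120 N. Pads are 22 mm wide; open, the fingers measure 114 mm over their backs; the gripper's body (76 mm by 85 mm) begins 54 mm behind the grasp point. The pads swing forward as they close: fully open they stand 13 mm farther back than shut.
Start: joints at [0.259, 0.385, 0.008, 0, -1.194, -0.259], TCP at [624.979, 0.025, 208.112] pointing down, gripper open.
Joint ranges: [-3.14, 3.14], [-1.21, 2.06], [-1.07, 1.41], [-3.16, 2.05], [-2.99, -0.16], [-3.1, 3.1]. Speed limits (rad/s): [2.79, 2.79, 3.14, 3.14, 3.14, 3.14].

INTERFACE

Orientations are given as a unit quaternion [x, y, z, w].
In Python, from bench import read_state, get_image, job_done gives the robot as it stands.
- The arm moves only by the tool play_rows, never from a script. Its argument "series" is a list of rows, each a list of 7 numbers: the shift along the tool's x, y, z in m, then the turn, a rotation vector about the tool's x, y, z in rad, then the finger opening in m, from 0 to 0.0854. In form: [[x, y, z, wx, wy, wz, claw], ...]. A call has 1 to 10 rows; each row shifts and turns the pose as measured when the row begins, along the tool's axes as they then stand; what a row does not reach is not made up. A row lasts 1/10 s, in which the tool goes at most 50 mm and 8.59 degrees, less where a joint would pass 70% of its speed; a pose out of reach is approached as far as the arm can. A call with a gripper value outside its range is refused whole. The fingers move at their own pace and stop on an object; the grip force is fixed at half the most. Time passes only in rows, so rows that do not move let the fingers close. It gives the time, the measured TCP pose, the force and the opening at its end, in the units of the state.
- read_state(): the state, without advancing time (a new reading comes with each control period).
- get_image(name): name is "scene" or "side" or "wrist"; returns a dict with "color" (384x512x3 uint8, red, green, blue), "intrinsics" (3x3 intrinsics, pixels), "origin" and "orientation" of the camera in the world. Camera axes: x right, y down, z forward; pixel columns grow to the right and rows downward; lengths in mm; the calibration is good to about 2 mm. A picture is of the moment at which its call begins. There is no depth.
- job_done(): hands the job in, once; it reports no verdict.
The state is a dict: "clock": time; "joints": joint angles; "joint_vel": joint speeds; "joint_efforts": joint torques, N m; "position": TCP position; "ee_rot": TCP orientation; "contact_force": force on the tool from outside, world axes, zero at the start; "wrist_torque": the same for the moment, N m; "gripper_width": finger opening in mm.
Only numpy, scipy, OpenCV 4.12 (cv2) and the standard library are available. Lean on these libraries where they do the work, as an engineer would, in place of code of your own. Each camera call takes 0.05 s, during which the arm holds its last target. There are 200 camera calls.

## Working session

There is one attempt and no reset: what is moved stays moved. The work goes in short steps, Python scripts to look and compute and a tool call to move; the robot and the scene stay as the last step left them, time stands still between calls to the robot, and variables do not carry over. Pictures are saved under pics/ and viewed, about 8 in all and at most 12, crops included, and the job is handed in when it is done.

Besides the shell and the picture viewer there is one more tool, called after "Request:" as name([rows], argument=value, ...), one row to a line, values as JSON. play_rows: Moves the arm, as the interface text tells. Its arguments: {"type":"object","properties":{"series":{"type":"array","items":{"type":"array","items":{"type":"number"}}}},"required":["series"]}

```bash
mkdir -p pics
cat > h.py <<'E'
import numpy as np, cv2
from scipy.spatial.transform import Rotation as R
from bench import read_state, get_image, job_done
def snap(n,f):
    d=get_image(n); cv2.imwrite(f'pics/{f}.png',cv2.cvtColor(d['color'],cv2.COLOR_RGB2BGR))
    K,o,q=np.array(d['intrinsics']),np.array(d['origin']),np.array(d['orientation'])
    np.savez(f'pics/{f}.npz',K=K,o=o,q=q); return d
def cam(f):
    z=np.load(f'pics/{f}.npz'); q=z['q']
    return z['K'],z['o'],(R.from_quat(q).as_matrix() if q.size==4 else q)
def ray(f,u,v):
    K,o,M=cam(f); d=M@np.linalg.solve(K,[u,v,1]); return o,d/np.linalg.norm(d)
def onz(f,u,v,z):
    o,d=ray(f,u,v); return o+d*(z-o[2])/d[2]
def tri(*obs):
    A=np.zeros((3,3));b=np.zeros(3);rs=[ray(*x) for x in obs]
    for o,d in rs:
        P=np.eye(3)-np.outer(d,d);A+=P;b+=P@o
    p=np.linalg.solve(A,b); return p.round(1),[round(float(np.linalg.norm(np.cross(p-o,d))),1) for o,d in rs]
def proj(f,p):
    K,o,M=cam(f); c=K@(M.T@(np.array(p)-o)); return (c[:2]/c[2]).round(1)
E
python3 - <<'E'
from h import *
s=read_state();print(s)
for n in('scene','side','wrist'):
    d=snap(n,n+'0');print(n,d['origin'],d['orientation'],d['intrinsics'])
a=cv2.imread('pics/scene0.png');b=cv2.imread('pics/side0.png')
cv2.imwrite('pics/s0.png',cv2.resize(a,(800,600)));cv2.imwrite('pics/d0.png',cv2.resize(b,(800,600)))
E
```

```text
{'clock': 0.0, 'joints': array([ 2.58596827e-01,  3.85516215e-01,  6.63739007e-03, -5.22647546e-04,
       -1.19401159e+00, -2.58612388e-01]), 'joint_vel': array([ 0.00031499, -0.0032089 ,  0.00032101, -0.00117954,  0.00024355,
        0.00084763]), 'joint_efforts': array([-9.55001960e-04, -3.92286408e+01,  1.88399577e+01,  4.18616563e+00,
       -4.72148502e-03,  8.27910434e-07]), 'position': array([6.24361418e+02, 2.10524374e-02, 2.07047014e+02]), 'ee_rot': array([ 6.86006042e-04, -7.07083071e-01,  7.07129666e-01,  8.33345110e-04]), 'contact_force': array([0.10711823, 0.68494893, 0.51673697]), 'wrist_torque': array([ 0.03815655,  0.0045756 , -0.01131263]), 'gripper_width': 85.43756358124983}
scene [1528.67368179 -599.73804239 1007.90826147] [ 0.77436091  0.46072724 -0.21906115 -0.37430976] [[422.92331519   0.         255.92875097]
 [  0.         422.92331519 195.82224022]
 [  0.           0.           1.        ]]
side [ 81.38714061 685.48565602 706.26408127] [-0.22907602  0.84172561 -0.46807104  0.14117959] [[364.38931423   0.         261.47617948]
 [  0.         364.38931423 191.37482861]
 [  0.           0.           1.        ]]
wrist [625.08652603 -69.22177096 373.16486277] [ 1.00788704e-03  9.90575816e-01  1.36961107e-01 -4.38229140e-04] [[268.07319834   0.         258.65591969]
 [  0.         268.07319834 191.37619429]
 [  0.           0.           1.        ]]
```

View pics/s0.png

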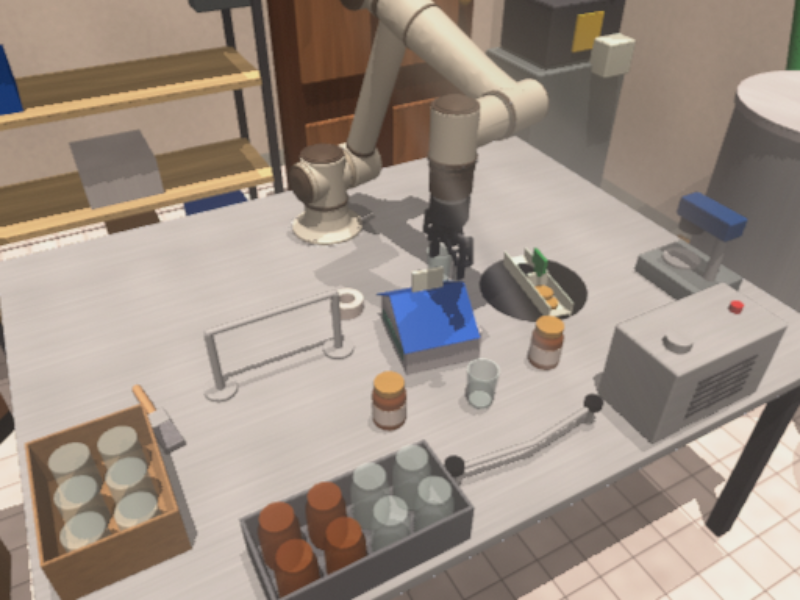

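View pics/d0.png

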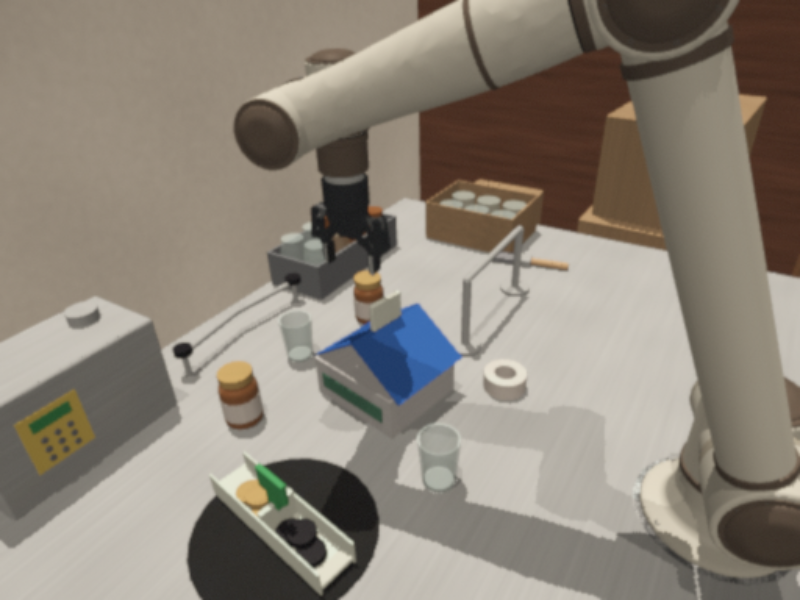

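Run:
```python
from h import *
a=cv2.imread('pics/scene0.png');b=cv2.imread('pics/side0.png')
f=lambda i,x0,x1,y0,y1:cv2.resize(i[y0:y1,x0:x1],None,fx=3,fy=3,interpolation=cv2.INTER_CUBIC)
c=np.zeros((600,800,3),np.uint8)
c[:330,:780]=f(a,125,385,150,260)
c[330:600,:480]=f(b,195,355,140,230)
c[330:600,485:785]=f(b,130,230,290,380)
cv2.imwrite('pics/c1.png',c)
```

```text
(no output)
```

View pics/c1.png

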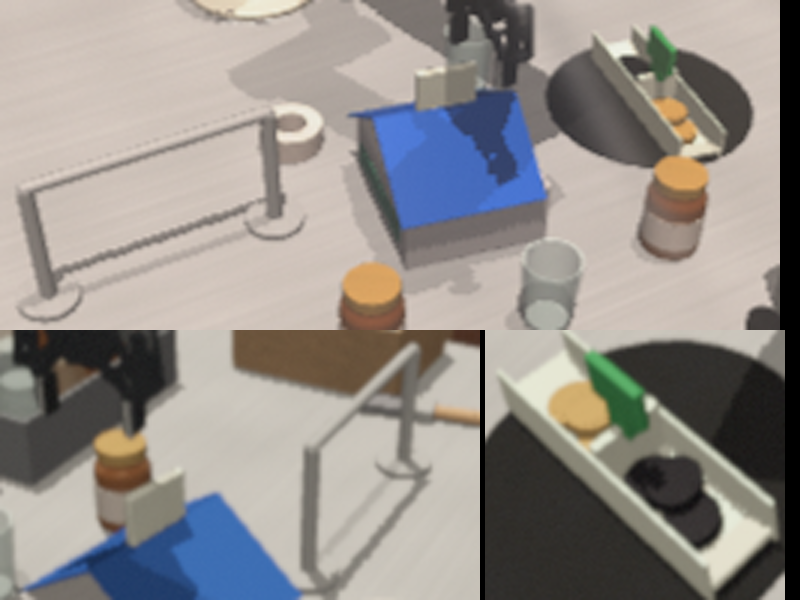

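View pics/wrist0.png

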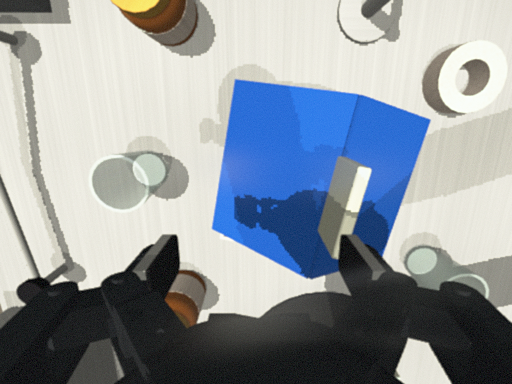

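Run:
```python
from h import *
S=lambda u,v:('scene0',125+u/3,150+v/3)
D=lambda u,v:('side0',195+u/3,140+(v-330)/3)
E=lambda u,v:('side0',130+(u-485)/3,290+(v-330)/3)
W=lambda u,v:('wrist0',u,v)
p=lambda n,*a:print(n,*tri(*a))
p('fin top -y',S(415,72),D(184,472),W(363,168)); p('fin top +y',S(476,64),D(127,505))
p('fin -y bot',S(418,108),D(185,515));
p('railA(+y)',S(270,115),D(312,450)); p('railB',S(22,188),D(415,347))
p('railA foot',S(275,220),D(320,580)); p('railB foot',S(50,300),D(405,465))
p('handle top a',S(653,28),E(640,402)); p('handle top b',S(674,50),E(590,352))
p('handle c',S(662,53),E(617,393))
p('lip black',S(612,38),E(745,545)); p('gold end',S(708,146),E(540,355))
for n,u,v in [('fin-y',363,168),('fin+y',344,245)]:
  for z in(165,170,175,180): print(n,z,onz('wrist0',u,v,z).round(1))
# disc centre by fitting dark ellipse in scene
for c in [(0,0)]:
  print('disc',onz('scene0',125+650/3,150+104/3,6).round(1),onz('side0',283/1.5625,555/1.5625,6).round(1))
```

```text
fin top -y [550.8 -34.1 195. ] [3.0, 2.9, 3.6]
fin top +y [563.3  36.9 193.6] [1.3, 1.3]
fin -y bot [549.3 -30.4 148.2] [3.3, 3.3]
railA(+y) [ 493.  -184.8  156.4] [2.5, 2.5]
railB [ 491.4 -458.9  160.9] [1.6, 1.6]
railA foot [ 482.3 -186.6   -5.3] [6.0, 6.0]
railB foot [ 491.4 -457.7   -1.5] [2.5, 2.5]
handle top a [497.5 346.4 105.3] [2.7, 2.7]
handle top b [555.2 333.6 110.3] [2.6, 2.6]
handle c [529.1 339.   88.1] [2.8, 2.8]
lip black [406.  359.4  31.3] [2.7, 2.7]
gold end [653.1 314.6  33.9] [8.3, 8.3]
fin-y 165 [542.7 -29.5 165. ]
fin-y 170 [544.7 -30.4 170. ]
fin-y 175 [546.7 -31.4 175. ]
fin-y 180 [548.7 -32.4 180. ]
fin+y 165 [552.   37.3 165. ]
fin+y 170 [553.8  34.7 170. ]
fin+y 175 [555.6  32.2 175. ]
fin+y 180 [557.3  29.6 180. ]
disc [527.7 338.1   6. ] [491.2 371.4   6. ]
```

```bash
cat >> h.py <<'E'
R0=R.from_matrix(np.array([[-1,0,0],[0,0,-1],[0,-1,0]]).T)  # cols: tool x=-X, y=-Z, z=-Y
def togo(p,rot):
    s=read_state(); C=R.from_quat(s['ee_rot'])
    print('t',round(s['clock'],2),'pos',s['position'].round(1),'w',round(s['gripper_width'],1),'F',s['contact_force'].round(1),'j',s['joints'].round(2))
    print('shift mm',C.inv().apply(np.array(p)-s['position']).round(1),'rotvec',(C.inv()*rot).as_rotvec().round(3))
def down(yaw): return R.from_rotvec([0,0,yaw])*R0
E
echo
```

Request:
play_rows([
  [0.034,0,0,0,0.085,0,0.0854],
  [0.034,0,0,0,0.085,0,0.0854],
  [0,0,0,0,0,0,0.0854],
])

```text
clock: 0.45
position: [554.0, 2.7, 204.4]
ee_rot: [-0.06, -0.704, 0.705, 0.065]
contact_force: [0.9, -0.2, -0.3]
gripper_width: 85.5
```

Run:
```python
from h import *
togo([557,1.5,160],down(-.17))
snap('wrist','w1')
```

```text
t 0.45 pos [554.    2.7 204.4] w 85.5 F [ 0.9 -0.2 -0.3] j [ 0.3   0.27 -0.17 -0.   -1.14 -0.47]
shift mm [-3.5 44.3  0.6] rotvec [-0.002 -0.008  0.006]
```

View pics/w1.png

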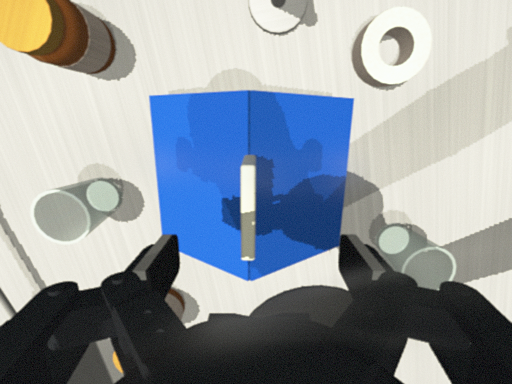

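Run:
```python
from h import *
for z in(190,196): print(onz('w1',248,168,z).round(1),onz('w1',248,261,z).round(1))
print(tri(('w1',241,168),('wrist0',357,166)))
for n,u,v in[('fl',151,96),('fr',354,98),('apexfar',248,91),('apexnear',248,280)]: print(n,onz('w1',u,v,74 if n[0]=='f' else 148).round(1))
```

```text
[555.4 -33.  190. ] [568.9  36.8 190. ]
[555. -34. 196.] [568.   33.4 196. ]
(array([559.4, -36. , 196.9]), [0.9, 0.9])
fl [ 648.3 -105.1   74. ]
fr [439.9 -65.3  74. ]
apexfar [546.8 -85.2 148. ]
apexnear [578.7  80.4 148. ]
```

Request:
play_rows([
  [-0.007,0.0,0.001,0,0.01,0,0.0854],
  [0,0.022,0,0,0,0,0.0854],
  [0,0.022,0,0,0,0,0.0854],
  [0,0,0,0,0,0,0.0],
  [0,0,0,0,0,0,0.0],
  [0,0,0,0,0,0,0.0],
  [0,0,0,0,0,0,0.0],
  [0,0,0,0,0,0,0.0],
])

```text
clock: 1.3
position: [571.7, 0.3, 162.3]
ee_rot: [-0.067, -0.704, 0.704, 0.065]
contact_force: [-0.9, 0.2, -0.6]
gripper_width: 12.0
```

Run:
```python
from h import *
togo([561,.5,160],down(-.18))
```

```text
t 1.3 pos [5.717e+02 3.000e-01 1.623e+02] w 12.0 F [-0.9  0.2 -0.6] j [ 0.28  0.33 -0.2   0.   -1.04 -0.47]
shift mm [10.6  2.3  1.8] rotvec [-0.001 -0.006 -0.003]
```

Request:
play_rows([
  [0,0,0,0,0,0,0.0],
  [0,0,0,0,0,0,0.0],
])

```text
clock: 1.5
position: [571.4, 0.4, 163.0]
ee_rot: [-0.067, -0.704, 0.704, 0.065]
contact_force: [-1.3, 0.3, -0.4]
gripper_width: 8.5
```

Run:
```python
from h import *
togo([561,.5,160],down(-.18))
snap('wrist','w2');snap('scene','sc2')
a=cv2.imread('pics/w2.png');b=cv2.imread('pics/sc2.png')[130:280,200:345]
c=np.zeros((600,800,3),np.uint8); c[:290,:387]=cv2.resize(a,(387,290));c[:450,395:395+405]=cv2.resize(b,None,fx=3,fy=3,interpolation=cv2.INTER_CUBIC)[:450,:405]
cv2.imwrite('pics/c2.png',c)
```

```text
t 1.5 pos [5.714e+02 4.000e-01 1.630e+02] w 8.5 F [-1.3  0.3 -0.4] j [ 0.29  0.33 -0.2   0.   -1.04 -0.47]
shift mm [10.3  3.   1.9] rotvec [-0.    -0.006 -0.003]
```

View pics/c2.png

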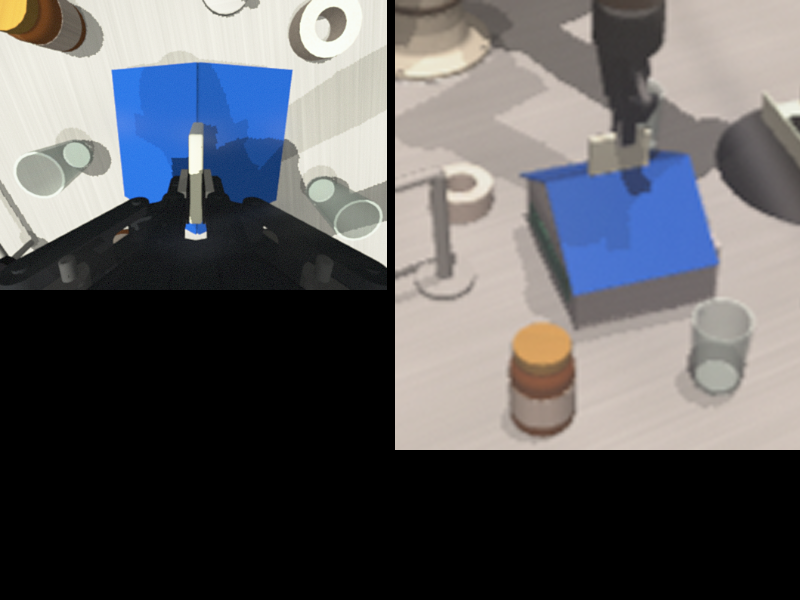

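Request:
play_rows([
  [0,-0.015,0,0,0,0,0.0],
  [0,-0.025,0,0,0,0,0.0],
  [0,-0.025,0,0,0,0,0.0],
  [0,-0.025,0,0,0,0,0.0],
  [0,-0.025,0,0,0,0,0.0],
  [0,-0.015,0,0,0,0,0.0],
  [0,0,0,0,0,0,0.0],
])

```text
clock: 2.3
position: [569.8, 0.7, 293.0]
ee_rot: [-0.065, -0.704, 0.704, 0.066]
contact_force: [0.0, 0.2, -1.6]
gripper_width: 8.0
```

Run:
```python
from h import *
togo([492,-322,290],down(0))
```

```text
t 2.3 pos [569.8   0.7 293. ] w 8.0 F [ 0.   0.2 -1.6] j [ 0.29  0.24  0.02 -0.   -1.35 -0.47]
shift mm [ 16.8   3.3 331.5] rotvec [-0.    -0.186  0.002]
```

Request:
play_rows([
  [0.003,0,0.015,0,-0.02,0,0.0],
  [0.004,0,0.03,0,-0.02,0,0.0],
  [0.004,0,0.035,0,-0.02,0,0.0],
  [0.005,0,0.035,0,-0.02,0,0.0],
  [0.005,0,0.035,0,-0.02,0,0.0],
  [0.005,0,0.035,0,-0.02,0,0.0],
  [0.005,0,0.035,0,-0.02,0,0.0],
  [0.005,0,0.035,0,-0.02,0,0.0],
  [0.005,0,0.03,0,-0.02,0,0.0],
  [0.005,0,0.015,0,0,0,0.0],
])

```text
clock: 3.3
position: [490.3, -299.5, 276.0]
ee_rot: [-0.01, 0.71, -0.704, -0.004]
contact_force: [0.6, 0.5, -3.0]
gripper_width: 7.9
```

Run:
```python
from h import *
togo([492,-322,290],down(0))
snap('wrist','w3');snap('side','sd3');snap('scene','sc3')
a=cv2.imread('pics/w3.png');b=cv2.imread('pics/sd3.png')[60:260,240:400];d=cv2.imread('pics/sc3.png')[110:270,110:280]
c=np.zeros((600,800,3),np.uint8); c[:290,:387]=cv2.resize(a,(387,290));c[:500,395:395+400]=cv2.resize(b,None,fx=2.5,fy=2.5,interpolation=cv2.INTER_CUBIC)[:500,:405]
c[295:599,:323]=cv2.resize(d,None,fx=1.9,fy=1.9,interpolation=cv2.INTER_CUBIC)
cv2.imwrite('pics/c3.png',c)
```

```text
t 3.3 pos [ 490.3 -299.5  276. ] w 7.9 F [ 0.6  0.5 -3. ] j [-0.27  0.27  0.01 -0.   -1.33  0.28]
shift mm [ -1.2 -14.2  22.4] rotvec [0.008 0.008 0.02 ]
```

View pics/c3.png

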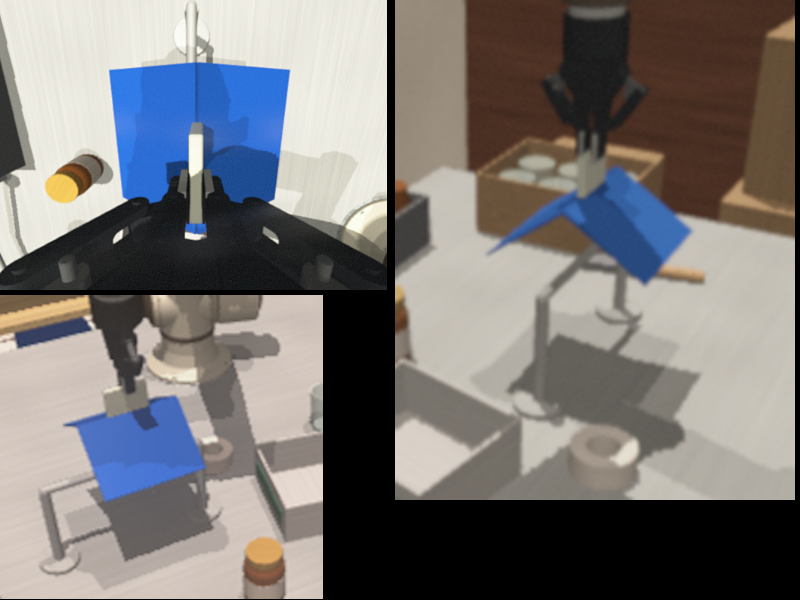

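Run:
```python
from h import *
k=512/387
print('bar',onz('w3',190.5*k,60*k,160).round(1),onz('w3',191.5*k,5*k,160).round(1))
print('ridge far',onz('w3',196.5*k,63*k,276-15).round(1),'fin far top',onz('w3',196.5*k,124*k,310).round(1),'fin near', onz('w3',196.5*k,223*k,310).round(1))
togo([492,-322,290],down(0))
```

```text
bar [ 495.7 -401.9  160. ] [ 494.5 -463.5  160. ]
ridge far [ 490.3 -388.2  261. ] fin far top [ 491.2 -346.   310. ] fin near [ 490.6 -269.8  310. ]
t 3.45 pos [ 490.5 -298.2  276.1] w 8.2 F [-0.5  0.4 -2.7] j [-0.27  0.27  0.01 -0.   -1.33  0.27]
shift mm [ -1.1 -14.1  23.6] rotvec [0.009 0.007 0.02 ]
```

Request:
play_rows([
  [-0.002,0,0.01,0.004,0.004,0.01,0.0],
  [-0.002,0,0.009,0.004,0.004,0.01,0.0],
  [0,0.0,0,0,0,0,0.0],
  [0,0.015,0,0,0,0,0.0],
  [0,0.018,0,0,0,0,0.0],
  [0,0.018,0,0,0,0,0.0],
  [0,0.012,0,0,0,0,0.0],
  [0,0,0,0,0,0,0.0],
])

```text
clock: 4.25
position: [497.1, -315.4, 210.1]
ee_rot: [-0.0, 0.707, -0.707, 0.003]
contact_force: [0.3, 0.1, -2.6]
gripper_width: 8.2
```

Run:
```python
from h import *
togo([494,-317,188],down(0))
```

```text
t 4.25 pos [ 497.1 -315.4  210.1] w 8.2 F [ 0.3  0.1 -2.6] j [-0.29  0.32 -0.08 -0.   -1.16  0.3 ]
shift mm [ 3.1 22.1  1.6] rotvec [ 0.     0.004 -0.003]
```

Request:
play_rows([
  [0.003,0.006,0.001,0,0.0,0,0.0],
  [0,0.006,0,0,0,0,0.0],
  [0,0.005,0,0,0,0,0.0],
  [0,0,0,0,0,0,0.0],
  [0,0,0,0,0,0,0.0],
])

```text
clock: 4.75
position: [495.4, -316.9, 194.3]
ee_rot: [-0.001, -0.706, 0.708, -0.004]
contact_force: [0.5, -0.1, -2.2]
gripper_width: 8.0
```

Request:
play_rows([
  [0.001,0.004,0,0,0.0,0,0.0],
  [0,0.002,0,0,0,0,0.0],
  [0,0.0,0,0,0,0,0.0],
])

```text
clock: 5.05
position: [494.8, -317.1, 188.6]
ee_rot: [-0.001, -0.706, 0.708, -0.005]
contact_force: [-0.4, -0.3, -1.9]
gripper_width: 7.9
```

Run:
```python
from h import *
togo([494,-317,188],down(0))
snap('side','sd4');snap('wrist','w4')
a=cv2.imread('pics/w4.png')
b=cv2.imread('pics/sd4.png')[80:260,250:400]
c=np.zeros((540,800,3),np.uint8); c[:,:450]=cv2.resize(b,None,fx=3,fy=3,interpolation=cv2.INTER_CUBIC)
c[:260,453:800]=cv2.resize(a,(347,260))
cv2.imwrite('pics/c4.png',c)
```

```text
t 5.05 pos [ 494.8 -317.1  188.6] w 7.9 F [-0.4 -0.3 -1.9] j [-0.29  0.33 -0.12 -0.   -1.11  0.3 ]
shift mm [ 0.8  0.6 -0.2] rotvec [-0.002  0.005 -0.009]
```

View pics/c4.png

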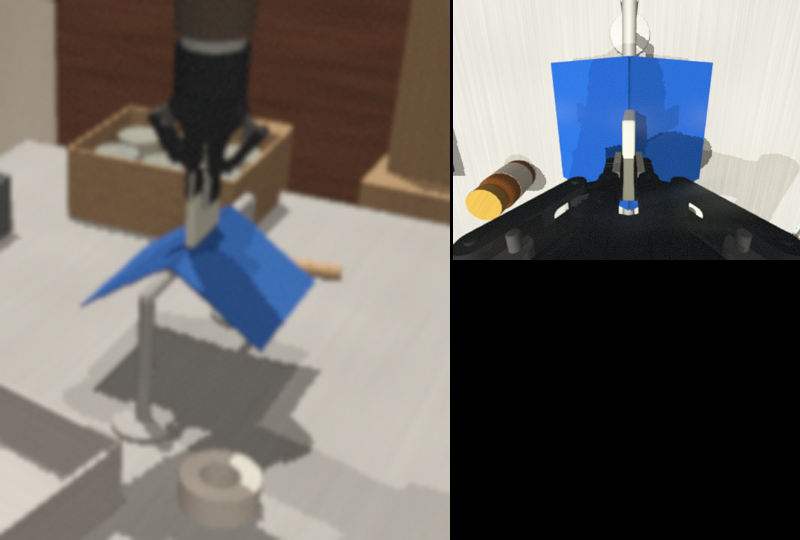

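Request:
play_rows([
  [0,0.003,0,0,0.0,0,0.0],
  [0,0.002,0,0,0,0,0.0],
  [0,0.0,0,0,0,0,0.0],
])

```text
clock: 5.45
position: [496.3, -317.6, 185.3]
ee_rot: [-0.003, -0.706, 0.709, -0.006]
contact_force: [0.7, -0.2, -2.0]
gripper_width: 8.4
```

Request:
play_rows([
  [0.001,0.002,0,0,0.006,0,0.0],
  [0,0.002,0,0,0,0,0.0],
  [0,0.0,0,0,0,0,0.0],
])

```text
clock: 5.75
position: [496.2, -317.8, 185.4]
ee_rot: [-0.006, -0.705, 0.709, -0.006]
contact_force: [-0.3, -0.0, -2.6]
gripper_width: 7.7
```

Request:
play_rows([
  [0,0.004,0,0,0,0,0.0],
  [0,0.002,0,0,0,0,0.0],
  [0,0.0,0,0,0,0,0.0],
])

```text
clock: 6.05
position: [496.3, -318.1, 185.4]
ee_rot: [-0.006, -0.704, 0.711, -0.007]
contact_force: [-0.4, 0.4, -1.1]
gripper_width: 7.8
```

Request:
play_rows([
  [0,0,0,0,0,0,0.03],
  [0,0,0,0,0,0,0.03],
  [0,0,0,0,0,0,0.05],
  [0,0,0,0,0,0,0.06],
  [0,-0.02,0,0,0,0,0.06],
  [0,-0.03,0,0,0,0,0.06],
  [0,-0.03,0,0,0,0,0.06],
  [0,-0.03,0,0,0,0,0.06],
  [0,-0.02,0,0,0,0,0.06],
])

```text
clock: 6.95
position: [493.0, -317.1, 313.2]
ee_rot: [-0.003, -0.705, 0.71, -0.004]
contact_force: [-0.1, 0.6, 0.6]
gripper_width: 59.7
```

Run:
```python
from h import *
togo([494,-317,188],down(0))
snap('side','sd5');snap('scene','sc5');snap('wrist','w5')
f=lambda i,x0,x1,y0,y1:cv2.resize(i[y0:y1,x0:x1],None,fx=3,fy=3,interpolation=cv2.INTER_CUBIC)
c=np.zeros((600,800,3),np.uint8)
x=f(cv2.imread('pics/sd5.png'),260,390,120,250);c[:390,:390]=x
x=f(cv2.imread('pics/sc5.png'),115,250,150,280);c[:390,392:797]=x
x=cv2.resize(cv2.imread('pics/w5.png'),(277,207));c[391:598,:277]=x
x=f(cv2.imread('pics/sd5.png'),130,230,300,370);c[391:600,280:580]=x[:209]
cv2.imwrite('pics/c5.png',c)
```

```text
t 6.95 pos [ 493.  -317.1  313.2] w 59.7 F [-0.1  0.6  0.6] j [-0.29  0.26  0.08  0.   -1.39  0.29]
shift mm [  0.2 125.2  -0.9] rotvec [-0.007  0.001 -0.009]
```

View pics/c5.png

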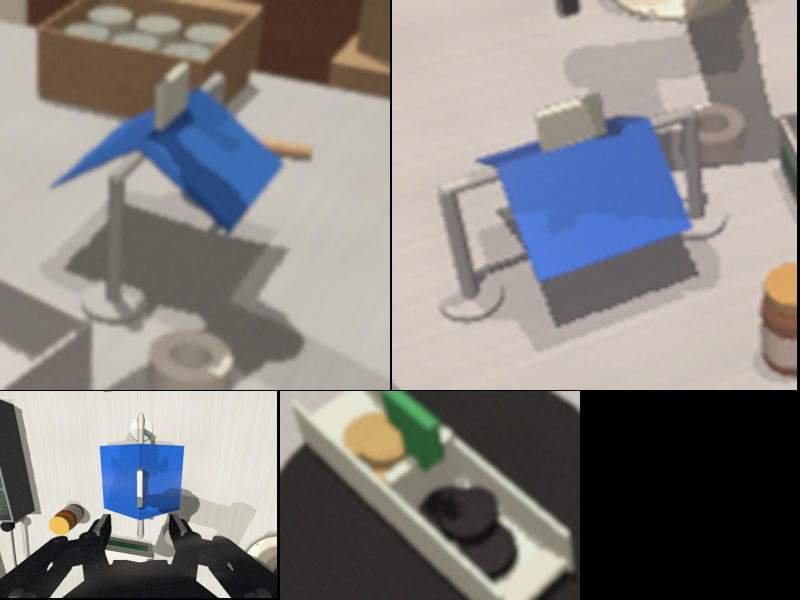

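Request:
play_rows([
  [0,0,-0.02,0,0,0,0.0854],
  [0,0,-0.04,0,0,0,0.0854],
  [0,0,-0.045,0,0,0,0.0854],
  [0,0,-0.045,0,0,0,0.0854],
  [-0.004,0,-0.045,0,0,0,0.0854],
  [-0.005,0,-0.045,0,0,0,0.0854],
  [-0.005,0,-0.045,0,0,0,0.0854],
  [-0.005,0,-0.045,0,0,0,0.0854],
  [-0.005,0,-0.045,0,0,0,0.0854],
  [-0.005,0,-0.04,0,0,0,0.0854],
])

```text
clock: 8.1
position: [516.9, 109.2, 291.4]
ee_rot: [0.003, -0.705, 0.709, 0.01]
contact_force: [0.6, -0.7, 1.1]
gripper_width: 85.5
```

Request:
play_rows([
  [-0.005,0,-0.045,0,0,0,0.0854],
  [0,0,-0.045,0,0,0,0.0854],
  [0,0,-0.02,0,-0.1,0,0.0854],
  [0,0,0,0,-0.14,0,0.0854],
  [0,0,0,0,-0.14,0,0.0854],
  [0,0,0,0,-0.14,0,0.0854],
  [0,0,0,0,-0.14,0,0.0854],
  [0,0,0,0,-0.14,0,0.0854],
  [0,0,0,0,-0.14,0,0.0854],
  [0,0,0,0,-0.14,0,0.0854],
])

```text
clock: 9.1
position: [515.1, 228.0, 267.7]
ee_rot: [-0.395, 0.601, -0.596, 0.356]
contact_force: [-0.2, -0.0, 0.2]
gripper_width: 85.2
```

Run:
```python
from h import *
togo([527.5,339.5,200],down(1.38))
```

```text
t 9.1 pos [515.1 228.  267.7] w 85.2 F [-0.2 -0.   0.2] j [ 0.7   0.27  0.   -0.02 -1.35  0.43]
shift mm [-108.5   64.5  -35. ] rotvec [ 0.041 -0.259  0.037]
```

Request:
play_rows([
  [-0.035,0.02,-0.005,0.014,-0.09,0.012,0.0854],
  [-0.035,0.02,-0.005,0.014,-0.09,0.012,0.0854],
  [-0.035,0.02,-0.005,0.014,-0.08,0.012,0.0854],
  [0,0,0,0,0,0,0.0854],
  [0,0,0,0,0,0,0.0854],
])

```text
clock: 9.6
position: [533.4, 330.5, 194.4]
ee_rot: [0.457, -0.542, 0.544, -0.449]
contact_force: [-0.5, 0.5, 0.4]
gripper_width: 85.6
```

Run:
```python
from h import *
togo([527.5,339.5,200],down(1.38))
snap('side','sd6');snap('scene','sc6');snap('wrist','w6')
f=lambda i,x0,x1,y0,y1:cv2.resize(i[y0:y1,x0:x1],None,fx=3,fy=3,interpolation=cv2.INTER_CUBIC)
c=np.zeros((600,800,3),np.uint8)
c[:345,:460]=cv2.resize(cv2.imread('pics/w6.png'),(460,345))
x=f(cv2.imread('pics/sc6.png'),235,318,165,245);c[350:590,0:249]=x
x=f(cv2.imread('pics/sd6.png'),195,305,190,280);c[350:590,260:590]=x[:240]
x=f(cv2.imread('pics/sd6.png'),120,230,270,384);c[:342,465:795]=x
cv2.imwrite('pics/c6.png',c)
```

```text
t 9.6 pos [533.4 330.5 194.4] w 85.6 F [-0.5  0.5  0.4] j [ 0.81  0.4   0.    0.   -1.18  0.58]
shift mm [-7.7 -5.6 -7.5] rotvec [0.006 0.011 0.01 ]
```

View pics/c6.png

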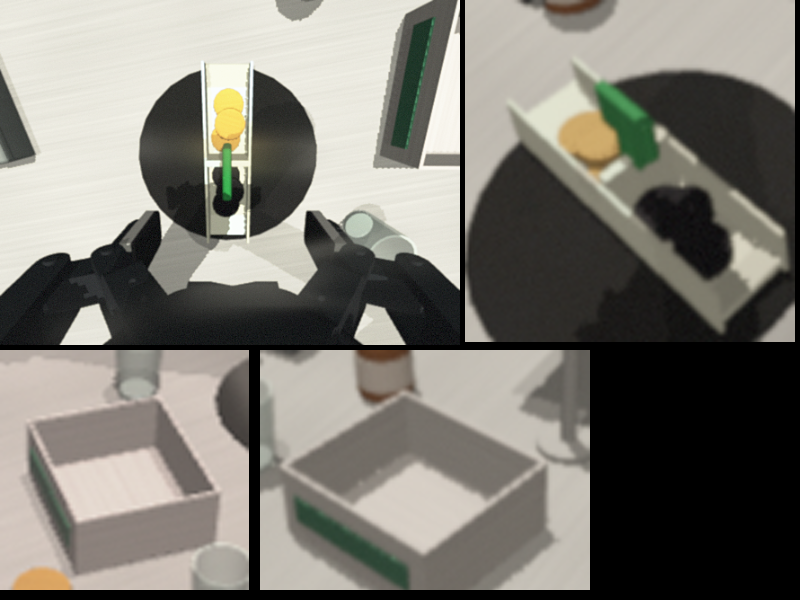

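Run:
```python
from h import *
S=lambda u,v:('sc6',235+u/3,165+(v-350)/3)
D=lambda u,v:('sd6',195+(u-260)/3,190+(v-350)/3)
k=512/460
W=lambda u,v:('w6',u*k,v*k)
P=[]
for n,s,d in[('+-',(75,522),(405,392)),('++',(217,490),(284,467)),('-+',(155,400),(422,555)),('--',(28,423),(546,465))]:
    r=tri(S(*s),D(*d));P.append(r[0]);print(n,*r)
P=np.array(P);print('hopper c',P.mean(0))
print('handle top',onz(*W(226.5,147),111).round(1),onz(*W(226,198),111).round(1))
print('disc',onz(*W(227.5,152.5),6).round(1),[onz(*W(u,v),6).round(1) for u,v in[(139,152),(316,152),(227.5,67),(227.5,238)]])
print('caddy end rim mids',onz(*W(228,62),46).round(1),onz(*W(228,243),46).round(1))
for u,v in[(410,237),(344,222),(362,225)]:print('jar base/top',onz(*W(u,v),0).round(1),onz(*W(u,v),90).round(1))
```

```text
+- [636.4 -91.8  78.1] [0.8, 0.8]
++ [665.3  73.3  78.8] [1.8, 1.8]
-+ [486.1 105.9  74.9] [0.6, 0.6]
-- [452.4 -54.6  75.9] [1.3, 1.3]
hopper c [560.05    8.2    76.925]
handle top [559.6 330.5 111. ] [503.4 341.8 111. ]
disc [532.9 335.5   6. ] [array([557.9, 465.1,   6. ]), array([509.3, 204.8,   6. ]), array([649.2, 313.4,   6. ]), array([390.8, 362.6,   6. ])]
caddy end rim mids [649.3 312.3  46. ] [406.4 358.5  46. ]
jar base/top [330.9  57.7   0. ] [398.8 122.8  90. ]
jar base/top [380.5 167.1   0. ] [436.  204.9  90. ]
jar base/top [369.2 137.7   0. ] [427.6 182.9  90. ]
```

Request:
play_rows([
  [-0.006,0.02,-0.005,0.003,0.01,0.005,0.0854],
  [0,0.025,0,0,0,0,0.0854],
  [0,0.025,0,0,0,0,0.0854],
  [0,0.025,0,0,0,0,0.0854],
  [0,0.01,0,0,0,0,0.0854],
  [0,0.0,0,0,0,0,0.0854],
])

```text
clock: 10.35
position: [534.7, 334.4, 96.5]
ee_rot: [0.443, -0.547, 0.547, -0.452]
contact_force: [0.6, 0.1, 0.9]
gripper_width: 85.4
```

Run:
```python
from h import *
togo([530,337,71],down(1.372))
```

```text
t 10.35 pos [534.7 334.4  96.5] w 85.4 F [0.6 0.1 0.9] j [ 0.82  0.48 -0.14  0.   -0.94  0.55]
shift mm [-1.3 25.5 -5.4] rotvec [-0.008 -0.001 -0.01 ]
```

Request:
play_rows([
  [-0.001,0.013,-0.005,-0.005,0,-0.008,0.0854],
  [0,0.01,0,0,0,0,0.0854],
  [0,0,0,0,0,0,0.0854],
  [0,0,0,0,0,0,0.0],
  [0,0,0,0,0,0,0.0],
  [0,0,0,0,0,0,0.0],
  [0,0,0,0,0,0,0.0],
  [0,0,0,0,0,0,0.0],
  [0,0,0,0,0,0,0.0],
  [0,0,0,0,0,0,0.0],
])

```text
clock: 11.35
position: [532.5, 338.2, 77.2]
ee_rot: [0.443, -0.547, 0.548, -0.452]
contact_force: [0.3, 0.0, -0.5]
gripper_width: 8.0
```

Run:
```python
from h import *
togo([530,337,71],down(1.372))
```

```text
t 11.35 pos [532.5 338.2  77.2] w 8.0 F [ 0.3  0.  -0.5] j [ 0.82  0.5  -0.16  0.   -0.9   0.55]
shift mm [ 1.7  6.1 -2.2] rotvec [-0.009 -0.001 -0.008]
```

Request:
play_rows([
  [0,-0.01,0,0,0,0,0.0],
  [0,-0.02,0,0,0,0,0.0],
  [0,-0.025,0,0,0,0,0.0],
  [0,-0.025,0,0,0,0,0.0],
  [0,-0.025,0,0,0,0,0.0],
  [0,-0.025,0,0,0,0,0.0],
  [0,-0.025,0,0,0,0,0.0],
  [0,-0.025,0,0,0,0,0.0],
  [0,-0.02,0,0,0,0,0.0],
  [0,-0.01,0,0,0,0,0.0],
])

```text
clock: 12.35
position: [526.0, 334.0, 291.0]
ee_rot: [-0.449, 0.549, -0.547, 0.445]
contact_force: [0.3, -0.0, -2.6]
gripper_width: 8.0
```

Run:
```python
from h import *
togo([480,8,290],down(-1.57))
s=read_state();C=R.from_quat(s['ee_rot']);print('tool axes',C.as_matrix().T.round(3))
```

```text
t 12.35 pos [526. 334. 291.] w 8.0 F [ 0.3 -0.  -2.6] j [ 0.82  0.34  0.15 -0.   -1.38  0.55]
shift mm [328.6   2.   20.4] rotvec [-0.004  2.939  0.008]
tool axes [[-0.201 -0.98   0.003]
 [-0.006 -0.002 -1.   ]
 [ 0.98  -0.201 -0.005]]
```

Request:
play_rows([
  [0,0,0,0,0.05,0,0.0],
  [0,0,0,0,0.1,0,0.0],
  [0,0,0,0,0.12,0,0.0],
  [0,0,0,0,0.12,0,0.0],
  [0,0,0,0,0.12,0,0.0],
  [0,0,0,0,0.12,0,0.0],
  [0,0,0,0,0.12,0,0.0],
  [0,0,0,0,0.12,0,0.0],
  [0,0,0,0,0.12,0,0.0],
  [0,0,0,0,0.12,0,0.0],
])

```text
clock: 13.35
position: [520.9, 332.0, 285.4]
ee_rot: [0.082, -0.701, 0.705, -0.068]
contact_force: [-0.3, 0.4, -2.6]
gripper_width: 8.2
```

Request:
play_rows([
  [0,0,0,0,0.12,0,0.0],
  [0,0,0,0,0.12,0,0.0],
  [0,0,0,0,0.12,0,0.0],
  [0,0,0,0,0.12,0,0.0],
  [0,0,0,0,0.12,0,0.0],
  [0,0,0,0,0.12,0,0.0],
  [0,0,0,0,0.12,0,0.0],
  [0,0,0,0,0.12,0,0.0],
  [0,0,0,0,0.12,0,0.0],
  [0,0,0,0,0.08,0,0.0],
])

```text
clock: 14.35
position: [514.7, 329.2, 275.4]
ee_rot: [-0.329, -0.608, 0.633, 0.348]
contact_force: [0.4, -0.2, -3.0]
gripper_width: 8.0
```

Run:
```python
from h import *
togo([480,8,290],down(-1.57))
s=read_state();C=R.from_quat(s['ee_rot']);print('tool axes',C.as_matrix().T.round(3))
```

```text
t 14.35 pos [514.7 329.2 275.4] w 8.0 F [ 0.4 -0.2 -3. ] j [ 0.82  0.35  0.13 -0.02 -1.39 -1.82]
shift mm [-251.4   -7.1  203.3] rotvec [-0.045  0.57  -0.007]
tool axes [[-0.54   0.841  0.006]
 [-0.041 -0.019 -0.999]
 [-0.84  -0.54   0.044]]
```

Request:
play_rows([
  [0,-0.001,0,-0.015,0.114,0,0.0],
  [0,-0.001,0,-0.015,0.114,0,0.0],
  [0,-0.001,0,-0.015,0.114,0,0.0],
  [0,-0.001,0,0,0.114,0,0.0],
  [-0.015,-0.001,0.003,0,0.11,0,0.0],
  [-0.03,-0.001,0.006,0,0,0,0.0],
  [-0.035,-0.001,0.007,0,0,0,0.0],
  [-0.035,-0.001,0.007,0,0,0,0.0],
  [-0.035,-0.001,0.007,0,0,0,0.0],
  [-0.035,-0.001,0.007,0,0,0,0.0],
])

```text
clock: 15.35
position: [468.4, 140.2, 276.3]
ee_rot: [-0.502, -0.488, 0.503, 0.506]
contact_force: [0.1, -0.4, -2.2]
gripper_width: 7.8
```

Run:
```python
from h import *
togo([450,6,265],down(-1.57))
```

```text
t 15.35 pos [468.4 140.2 276.3] w 7.8 F [ 0.1 -0.4 -2.2] j [ 0.62  0.12 -0.18 -0.   -1.29 -2.21]
shift mm [-134.3   13.1   16. ] rotvec [-0.019 -0.017 -0.011]
```

Request:
play_rows([
  [-0.035,-0.001,0.003,-0.005,0,0,0.0],
  [-0.035,-0.001,0.003,-0.005,0,0,0.0],
  [-0.025,-0.001,0.003,0,0,0,0.0],
  [-0.015,0,0.002,0,0,0,0.0],
  [-0.008,0,0.0,0,0,0,0.0],
  [0,0,0,0,0,0,0.0],
])

```text
clock: 15.95
position: [448.5, 13.5, 278.8]
ee_rot: [-0.504, -0.488, 0.501, 0.506]
contact_force: [-0.4, 0.4, -3.6]
gripper_width: 8.0
```

Run:
```python
from h import *
togo([450,6,265],down(-1.57))
togo([451,6,240],R.from_rotvec([0,.52,0])*down(-1.57))
```

```text
t 15.95 pos [448.5  13.5 278.8] w 8.0 F [-0.4  0.4 -3.6] j [ 0.4   0.04 -0.26  0.   -1.29 -1.99]
shift mm [-7.3 13.9 -1.9] rotvec [-0.016 -0.022 -0.011]
t 15.95 pos [448.5  13.5 278.8] w 8.0 F [-0.4  0.4 -3.6] j [ 0.4   0.04 -0.26  0.   -1.29 -1.99]
shift mm [-7.  38.9 -3.3] rotvec [ 0.504 -0.025 -0.006]
```

Request:
play_rows([
  [-0.003,0.003,0,0.03,0,0,0.0],
  [-0.002,0.005,0,0.05,0,0,0.0],
  [-0.002,0.005,0,0.06,0,0,0.0],
  [0,0.005,0,0.07,0,0,0.0],
  [0,0.005,0,0.07,0,0,0.0],
  [0,0.003,0,0.07,0,0,0.0],
  [0,0,0,0.07,0,0,0.0],
  [0,0,0,0.05,0,0,0.0],
  [0,0,0,0.0,0,0,0.0],
])

```text
clock: 16.85
position: [451.0, 13.5, 247.7]
ee_rot: [-0.362, -0.354, 0.607, 0.612]
contact_force: [0.2, 0.3, -4.2]
gripper_width: 7.9
```

```bash
cat >> h.py <<'E'
def lip():
    s=read_state(); C=R.from_quat(s['ee_rot']).as_matrix()
    x,y,z=-C[:,2],C[:,0],-C[:,1]   # caddy axes
    g=s['position']+14*z            # handle centre
    print('lip',(g+124*x-70*z).round(1),'goldend',(g-124*x-70*z).round(1),'tilt',np.degrees(np.arccos(z[2])).round(1),'caddy x',x.round(3))
E
python3 - <<'E'
from h import *
lip()
togo([505,6,229],R.from_rotvec([0,.96,0])*down(-1.57))
E
```

```text
lip [532.   11.9 138.4] goldend [315.4  15.2 259.2] tilt 29.1 caddy x [ 0.873 -0.013 -0.487]
t 16.85 pos [451.   13.5 247.7] w 7.9 F [ 0.2  0.3 -4.2] j [ 0.29  0.36  0.01 -0.14 -1.72 -1.86]
shift mm [ -6.7 -10.  -56.4] rotvec [ 0.451 -0.014  0.004]
```

Request:
play_rows([
  [-0.003,0.007,-0.004,0,0,0,0.0],
  [-0.003,0.007,-0.004,0,0,0,0.0],
  [0,-0.005,-0.009,0.07,0,0,0.0],
  [0,-0.006,-0.008,0.09,0,0,0.0],
  [0,-0.007,-0.007,0.1,0,0,0.0],
  [0,-0.008,-0.007,0.1,0,0,0.0],
  [0,-0.008,-0.006,0.09,0,0,0.0],
  [0,-0.008,-0.005,0.06,0,0,0.0],
  [0,0,0,0,0,0,0.0],
])

```text
clock: 17.75
position: [513.3, 7.6, 232.2]
ee_rot: [-0.193, -0.19, 0.677, 0.684]
contact_force: [0.5, -0.1, -4.6]
gripper_width: 8.2
```

Run:
```python
from h import *
lip()
togo([511,6,231],R.from_rotvec([0,1.0,0])*down(-1.57))
snap('scene','sc7');snap('side','sd7');snap('wrist','w7')
```

```text
lip [530.3   7.2  97.2] goldend [400.8   8.9 308.6] tilt 58.5 caddy x [ 0.522 -0.007 -0.853]
t 17.75 pos [513.3   7.6 232.2] w 8.2 F [ 0.5 -0.1 -4.6] j [ 0.21  0.75  0.41 -0.23 -2.23 -1.83]
shift mm [-1.7  2.6  0.2] rotvec [-0.021 -0.008  0.007]
```

Request:
play_rows([
  [0,0,0,0,0,0,0.0],
  [0,0,0,0,0,0,0.0],
  [0,0,0,0,0,0,0.0],
  [0,0,0,0,0,0,0.0],
  [0,0,0,0,0,0,0.0],
  [0,0,0,0.02,0,0,0.0],
  [0,0,0,0,0,0,0.0],
  [0,0,0,0,0,0,0.0],
])

```text
clock: 18.7
position: [510.8, 7.6, 240.9]
ee_rot: [-0.191, -0.189, 0.679, 0.684]
contact_force: [0.6, 0.1, -3.4]
gripper_width: 8.2
```

Run:
```python
from h import *
lip()
snap('scene','sc8');snap('side','sd8');snap('wrist','w8')
f=lambda i,x0,x1,y0,y1,k:cv2.resize(i[y0:y1,x0:x1],None,fx=k,fy=k,interpolation=cv2.INTER_CUBIC)
c=np.zeros((600,800,3),np.uint8)
def put(im,r,q): c[r:r+im.shape[0],q:q+im.shape[1]]=im[:600-r,:800-q]
put(f(cv2.imread('pics/sc8.png'),220,340,130,250,3),0,0)
put(f(cv2.imread('pics/sd8.png'),180,320,120,270,2.8),0,365)
put(cv2.resize(cv2.imread('pics/w8.png'),(300,225)),365,0)
cv2.imwrite('pics/c8.png',c)
for n in('sc','sd'):
    for k in '78':
        h=cv2.imread(f'pics/{n}{k}.png'); 
        x0,x1,y0,y1=(235,318,165,245) if n=='sc' else(195,305,190,280)
        print(n,k,int((h[y0:y1,x0:x1].max(2)<45).sum()))
```

```text
lip [527.2   7.5 105.9] goldend [398.7   8.5 318. ] tilt 58.8 caddy x [ 0.518 -0.004 -0.855]
sc 7 0
sc 8 0
sd 7 194
sd 8 188
```

View pics/c8.png

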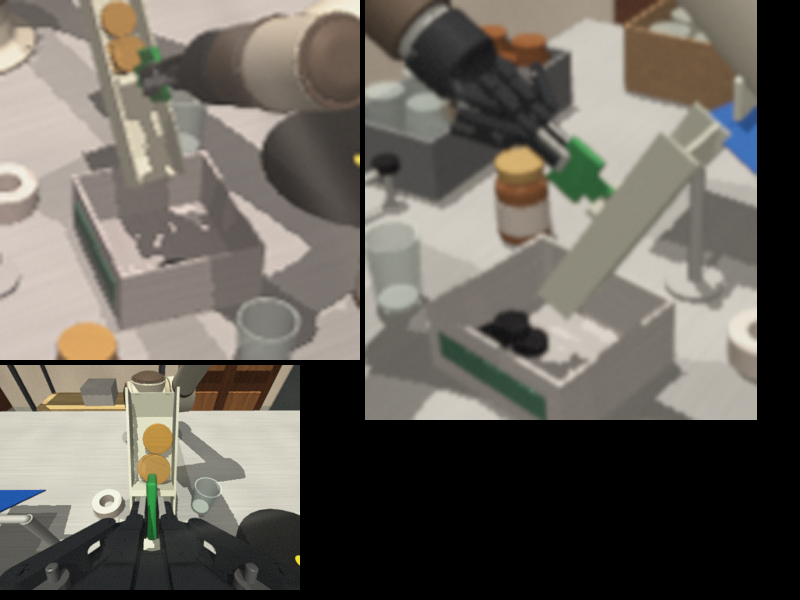

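Request:
play_rows([
  [0,-0.008,0.013,0,0,0,0.0],
  [0,-0.012,0.019,0,0,0,0.0],
  [0,-0.012,0.019,0,0,0,0.0],
  [0,0,0,-0.05,0,0,0.0],
  [0,0,0,-0.08,0,0,0.0],
  [0,0,0,-0.08,0,0,0.0],
  [0,0,0,-0.09,0,0,0.0],
  [0,0,0,-0.09,0,0,0.0],
  [0,0,0,-0.09,0,0,0.0],
  [0,0,0,-0.09,0,0,0.0],
])

```text
clock: 19.85
position: [512.1, 6.2, 311.3]
ee_rot: [-0.381, -0.377, 0.595, 0.598]
contact_force: [-0.4, -0.1, -2.6]
gripper_width: 8.2
```

Request:
play_rows([
  [0,0,0,-0.09,0,0,0.0],
  [0,0,0,-0.09,0,0,0.0],
  [0,0,0,-0.09,0,0,0.0],
  [0,0,0,-0.08,0,0,0.0],
  [0,0,0,-0.06,0,0,0.0],
  [0,0,0,0,0,0,0.0],
])

```text
clock: 20.45
position: [503.7, 3.7, 322.4]
ee_rot: [-0.499, -0.494, 0.502, 0.504]
contact_force: [1.1, -0.3, -2.6]
gripper_width: 8.0
```

Run:
```python
from h import *
lip()
togo([510,330,285],down(-1.57))
togo([510,330,285],down(1.372))
```

```text
lip [626.9   2.7 264.8] goldend [378.9   4.5 268.1] tilt 0.8 caddy x [ 1.    -0.007 -0.013]
t 20.45 pos [503.7   3.7 322.4] w 8.0 F [ 1.1 -0.3 -2.6] j [ 0.33  0.12 -0.07 -0.   -1.4  -1.91]
shift mm [326.4  36.3  -4.4] rotvec [-0.013 -0.008 -0.003]
t 20.45 pos [503.7   3.7 322.4] w 8.0 F [ 1.1 -0.3 -2.6] j [ 0.33  0.12 -0.07 -0.   -1.4  -1.91]
shift mm [326.4  36.3  -4.4] rotvec [-0.007 -2.95   0.019]
```

Request:
play_rows([
  [0.015,0,0,0,0,0,0.0],
  [0.03,0.001,-0.003,-0.004,0,0,0.0],
  [0.035,0.002,-0.003,-0.004,0,0,0.0],
  [0.035,0.002,-0.003,0,0,0,0.0],
  [0.035,0.002,-0.003,0,0,0,0.0],
  [0.035,0.002,-0.003,0,0,0,0.0],
  [0.035,0.002,-0.003,0,0,0,0.0],
  [0.035,0.002,-0.003,0,0,0,0.0],
  [0.03,0.002,-0.002,0,0,0,0.0],
  [0.015,0,0,0,0,0,0.0],
])

```text
clock: 21.45
position: [526.7, 317.4, 303.9]
ee_rot: [-0.5, -0.485, 0.508, 0.507]
contact_force: [0.4, -0.3, -3.6]
gripper_width: 7.6
```

Run:
```python
from h import *
lip()
togo([526,336,90],down(-1.57))
```

```text
lip [648.9 314.8 244.2] goldend [401.  318.3 251.7] tilt 1.9 caddy x [ 0.999 -0.014 -0.03 ]
t 21.45 pos [526.7 317.4 303.9] w 7.6 F [ 0.4 -0.3 -3.6] j [ 0.8   0.34  0.18 -0.01 -1.44 -2.38]
shift mm [ 21.9 213.5  -5.5] rotvec [-0.03  -0.015 -0.016]
```

Request:
play_rows([
  [0.008,0.01,-0.002,-0.01,-0.005,-0.005,0.0],
  [0.007,0.02,-0.002,-0.01,-0.005,-0.005,0.0],
  [0.005,0.025,0,-0.01,-0.005,-0.005,0.0],
  [0,0.025,0,0,0,0,0.0],
  [0,0.025,0,0,0,0,0.0],
  [0,0.025,0,0,0,0,0.0],
  [0,0.025,0,0,0,0,0.0],
  [0,0.02,0,0,0,0,0.0],
  [0,0.01,0,0,0,0,0.0],
  [0,0,0,0,0,0,0.0],
])

```text
clock: 22.45
position: [527.5, 340.8, 108.3]
ee_rot: [-0.499, -0.492, 0.509, 0.5]
contact_force: [-0.1, -1.1, -2.5]
gripper_width: 7.6
```

Run:
```python
from h import *
lip()
togo([526,336,77],down(-1.57))
```

```text
lip [650.6 340.1  50.2] goldend [402.6 339.7  54.4] tilt 1.4 caddy x [ 1.     0.001 -0.017]
t 22.45 pos [527.5 340.8 108.3] w 7.6 F [-0.1 -1.1 -2.5] j [ 0.83  0.48 -0.1  -0.   -1.01 -2.4 ]
shift mm [-4.3 31.4  1. ] rotvec [-0.017  0.001 -0.016]
```

Request:
play_rows([
  [-0.003,0.012,0,-0.01,0,-0.01,0.0],
  [-0.001,0.01,0,-0.005,0,-0.005,0.0],
  [0,0.005,0,0,0,0,0.0],
  [0,0,0,0,0,0,0.0],
])

```text
clock: 22.85
position: [530.1, 338.7, 84.8]
ee_rot: [0.5, 0.501, -0.5, -0.499]
contact_force: [-0.6, -1.0, -2.6]
gripper_width: 7.9
```

Run:
```python
from h import *
lip()
togo([526,336,77],down(-1.57))
```

```text
lip [654.2 339.   29.2] goldend [406.2 338.5  28.5] tilt 0.2 caddy x [1.    0.002 0.003]
t 22.85 pos [530.1 338.7  84.8] w 7.9 F [-0.6 -1.  -2.6] j [ 0.83  0.5  -0.14  0.   -0.93 -2.4 ]
shift mm [-2.7  7.8  4.1] rotvec [0.003 0.001 0.001]
```

Request:
play_rows([
  [-0.001,0.004,0.002,0,0,0,0.0],
  [0,0.003,0,0,0,0,0.0],
  [0,0.002,0,0,0,0,0.0],
  [0,0.001,0,0,0,0,0.0],
  [0,0,0,0,0,0,0.0],
])

```text
clock: 23.35
position: [530.0, 339.5, 78.1]
ee_rot: [0.5, 0.504, -0.498, -0.499]
contact_force: [0.0, -0.2, -1.5]
gripper_width: 7.9
```

Request:
play_rows([
  [0,0.002,0,0,0,0,0.0],
  [0,0.002,0,0,0,0,0.0],
  [0,0.001,0,0,0,0,0.0],
  [0,0,0,0,0,0,0.0],
])

```text
clock: 23.75
position: [530.7, 340.6, 77.4]
ee_rot: [0.5, 0.505, -0.497, -0.498]
contact_force: [0.5, -1.8, -0.0]
gripper_width: 8.0
```

Request:
play_rows([
  [0,0,0,0,0,0,0.03],
  [0,0,0,0,0,0,0.05],
  [0,0,0,0,0,0,0.07],
  [0,0,0,0,0,0,0.07],
  [0,-0.02,0,0,0,0,0.07],
  [0,-0.03,0,0,0,0,0.07],
  [0,-0.04,0,0,0,0,0.07],
  [0,-0.04,0,0,0,0,0.07],
  [0,-0.04,0,0,0,0,0.07],
  [0,-0.02,0,0,0,0,0.07],
])

```text
clock: 24.75
position: [528.4, 338.6, 268.8]
ee_rot: [0.5, 0.503, -0.499, -0.498]
contact_force: [0.1, 0.7, -0.2]
gripper_width: 69.8
```

Run:
```python
from h import *
togo([526,336,77],down(-1.57))
snap('scene','sc9');snap('side','sd9');snap('wrist','w9')
f=lambda i,x0,x1,y0,y1,k:cv2.resize(i[y0:y1,x0:x1],None,fx=k,fy=k,interpolation=cv2.INTER_CUBIC)
c=np.zeros((600,800,3),np.uint8)
def put(im,r,q):
    t=c[r:,q:]; h,w=min(t.shape[0],im.shape[0]),min(t.shape[1],im.shape[1]); t[:h,:w]=im[:h,:w]
put(cv2.resize(cv2.imread('pics/w9.png'),(400,300)),0,0)
put(f(cv2.imread('pics/sd9.png'),110,360,115,384,1.6),0,400)
put(f(cv2.imread('pics/sc9.png'),115,385,130,280,1.95),305,0)
put(f(cv2.imread('pics/sd9.png'),200,310,190,270,2.2),435,560)
cv2.imwrite('pics/c9.png',c)
```

```text
t 24.75 pos [528.4 338.6 268.8] w 69.8 F [ 0.1  0.7 -0.2] j [ 0.83  0.35  0.11  0.   -1.32 -2.4 ]
shift mm [ -2.8 191.8   3.5] rotvec [0.006 0.003 0.001]
```

View pics/c9.png

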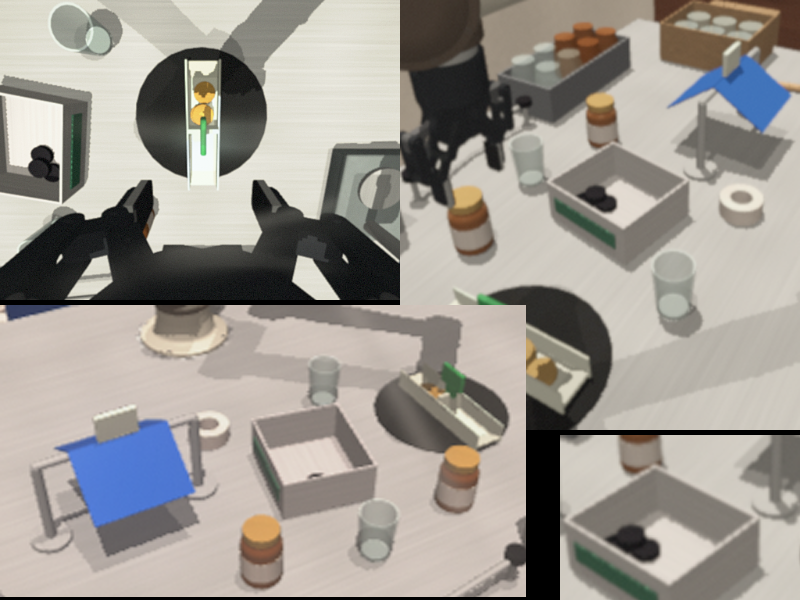

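```bash
python3 -c "
from h import *
k=1.28
print('caddy mid',((onz('w9',204*k,59*k,46)+onz('w9',204*k,190*k,46))/2).round(1),'disc',((onz('w9',202*k,47*k,6)+onz('w9',202*k,178*k,6))/2).round(1))
print(job_done())"
```

```text
caddy mid [534.5 342.6  46. ] disc [517.2 338.9   6. ]
the job is handed in; nothing more can be done
None
```

The job is handed in at about 25 s of the 72 s allowed. No verdict was reported, so what follows rests on my own images and measurements.

**What I did:**
- **Cover:** I lifted it off the hopper, hung it astride the rail midway between the posts and let go.
- **Caddy:** I took it by the green handle and carried it over the hopper. I tipped it to about 58° with the lip just above the hopper. Then I set it back upright on the disc, about half a turn from how it started, released it and backed off to TCP height 269 mm.

**Last checks:**
- **Cover:** it sits on the bar, hanging at most slightly tilted.
- **Caps:** three black caps lie in the hopper, the black bay is empty, and the gold caps are in their own bay. They overlap in the last view, so I could clearly count only two; the third appears to lie beneath them.
- **Caddy:** my last measurement puts its centre about 18 mm from the disc centre, against a limit of 40 mm. My readings of the disc centre disagreed by up to about 15 mm along x, so the true offset may differ. It looks level, and the handle pose was within about 0.01 rad of upright at release.
- **Bystanders:** the jars and label roll appear unmoved. The brush lies outside the last views; the arm did not go near it.
- **Contact:** the force reading on the open gripper was about zero.

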